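# Tip the pocket alarms into the vibratory feeder

## Robot

A 6-joint arm with a two-finger parallel gripper is mounted at the origin on the work surface. World frame = base frame: x ahead of the robot, y to its left, z up, the work surface at z = 0. Lengths are in m, angles in degrees, forces in N, time in s.
With the tool pointing down it reaches from about 0.4 to 0.825 m from the base axis. Payload 7 kg.
Tool frame: the origin (TCP) lies at the very end of the fingers, on their centre line; the grasp point (between the pads) lies 19 mm behind it; z points along the fingers, y is the line along which they close (so a half turn about z gives the same grasp; the last joint's range is limited). The gripper opens to 88 mm and grips with 3 to 60 N. Pads are 19 mm wide; open, the fingers measure 130 mm over their backs; the gripper's body (78 mm by 193 mm) begins 47 mm behind the grasp point.
Start: joints at [-58.321, 20.546, 0.682, 0, -70.136, -16.507], TCP at [0.177, -0.651, 0.227] pointing down, gripper open.
Joint ranges: [-176.03, 176.03], [-82.01, 121.73], [-58.28, 71.71], [-173.87, 95.51], [-174.79, -0.11], [-173.66, 173.66]. Speed limits (degrees/s): [136.94, 136.94, 172.46, 180, 180, 180].

## Interface

Orientations are given as [roll, pitch, yaw] about the fixed x, y, z axes, in that order (R = Rz(yaw) Ry(pitch) Rx(roll)).
In Python, from plant import r gives the robot as it stands. The module is installed in compiled form; this text tells all that it offers.
- The arm moves only by the tool jog_arm, never from a script. Its arguments are lists of equal length, an entry for each row: "travel": the shift along the tool's x, y, z each as a share of 50 cm, from -1 to 1, a list of three; "dr": the turn, a rotation vector about the tool's x, y, z each as a share of 360 degrees, from -1 to 1, a list of three; "claw": the opening, from 0 (shut) to 1 (fully open). A call has exactly 10 rows; each row is the pose to reach, as a shift and turn from the pose commanded when the call began, along the tool's axes at that moment, turning the shorter way round; what a row does not reach only later rows make up. A row lasts 1/8 s, in which the tool goes at most 62.5 mm and 10.7 degrees, less where a joint would pass 70% of its speed; a pose out of reach is approached as far as the arm can. A call with a number of a shift or a turn outside -1 to 1 is refused whole. A call with a gripper value outside its range is refused whole. The fingers move at their own pace and stop on an object; "newtons" is the grip in N (left out, the last holds). Time passes only in rows, so rows that repeat a pose let the fingers close, or fill a call up. It gives the time, the measured TCP pose, the force, the opening and the grip force at its end, in the units of the state.
- r.get_state(): the state, without advancing time (a new reading comes with each control period).
- r.capture(name): name is "scene" or "top"; returns a dict with "pixels" (400x640x3 uint8, red, green, blue), "range_z" (400x640 float32, m along the optical axis (not along the pixel's ray), 0 where there is no reading), "fx", "fy", "cx", "cy" (pixels), "dist_coeffs" ([k1, k2, p1, p2, k3] as OpenCV has them; the pictures are not rectified), "position" and "attitude" of the camera in the world. Camera axes: x right, y up, looking along -z (the intrinsics and any distortion apply to the point x, -y, -z); pixel columns grow to the right and rows downward; lengths in m; the calibration is good to about 2 mm. A picture is of the moment at which its call begins.
- r.close_job(): hands the job in; it is judged then, once.
Trained networks look in the newest picture that a camera, given by its name, has taken for a name from the list of things; names that differ only in an ending like _2 or _b are one class to them, and where a whole thing is asked for, a point or a joint stands for the part that bears it (a point fixed in the world has none). Each returns a list of dicts, best first, with "conf" (0 to 1); they miss things now and then, are a little off and sometimes report something else, mostly with a low value. They report only what shows in the picture. A call takes as long as a camera call. They do not tell look-alikes from the thing itself.
- r.boxes_of(name, camera): "extent" ([left, top, right, bottom] in pixels, round what is visible of it).
- r.regions_of(name, camera): "pixels" (400x640 bool, what is visible of it) and "extent" ([left, top, right, bottom] in pixels, round what is visible of it).
- r.tip_of(name, camera): "at" ([column, row] in pixels: a listed point, or the origin of a listed thing).
The state is a dict: "time_s": time; "joints": joint angles; "qd": joint speeds; "joint_torque": joint torques, N m; "tcp_pos": TCP position; "eef_rot": TCP orientation; "contact_force": force on the tool from outside, world axes, zero at the start; "moment": the same for the moment, N m; "gripper_width": finger opening in m; "gripper_force": force on a finger pad.
Only numpy, scipy, OpenCV 4.12 (cv2) and the standard library are available. Lean on these libraries where they do the work, as an engineer would, in place of code of your own. Each camera call takes 0.05 s, during which the arm holds its last target. There are 200 camera calls.

## Task

Empty the blue scoop bin into the vibratory feeder: carry it level to the feeder, hold its open mouth low over the metal tray, no more than about 10 cm above its floor, tip it about 45 degrees (never past 60) and hold it there until both white alarms have slid into the tray, and only then level it again and park it upright in the middle of the green mat, lined up with the mat (either way round). Also set the feeder's rate: turn its knob until its white pointer is at the red mark; knock nothing over, do not hit the driver stand, and leave the grey bin and the other things where they are.

Things in the scene. Friction and masses are not known exactly. Their poses are not given: they have to be found in the camera images.
- blue_bin: blue scoop bin, 140 (x) x 82 (y) mm, 0.22 kg; origin at the centre of its underside, z up, open mouth (no lip) at its -x end. Floor and walls 3 mm, back wall 53 mm high, sides 50 mm behind and 30 mm in front of the middle. A black cross bar along y over the middle (x = 0) joins two uprights: 10 mm thick (x), 76 mm free length (y), 93 to 115 mm above the underside
- bar (a point): centre of the black cross bar of the blue bin, 104 mm above the bin's underside; axes as the bin
- mouth (a point): middle of the front edge of the blue bin's floor, on the underside, 70 mm from the bin's origin towards -x; axes as the bin
- alarm1: white pocket alarm with a black screen, 62 x 44 x 16 mm, 60 g, origin at the centre of its underside; at the start it lies flat in the blue bin, in the front half. Plain plastic: it begins to slide in the bin at a slope between about 25 and 36 degrees
- alarm2: the second white pocket alarm, the same, in the back half of the blue bin
- feeder: vibratory feeder fixed to the bench: a green foot carries an open metal tray, beside it at +y stands a white control box 150 (x) x 100 (y) mm, 66 mm high, centred 105 mm from the origin, with the rate knob on top. Origin at bench height; the whole is 170 (x) x 305 (y) mm, from y = -150 to +155 mm
- tray_floor (a point): centre of the feeder tray's inner floor, 60 mm above the bench; axes as the feeder. The tray is 162 (x) x 192 (y) mm inside, its walls are 4 mm thick and rise 25 mm above this point
- rate_knob (a joint): angle of the feeder's black rate knob about the vertical, rad, from 0 to 2.6, growing clockwise seen from above. At 0 its white pointer shows along the feeder's -x; the red mark is at 1.40
- rate_knob_grip (a point): point on the knob's axis at the height to grip, 103 mm above the bench; turns with the knob. The grip is a bar along this point's x, 42 mm long, 14 mm thick (y), its top 7 mm above this point and its foot 25 mm below; the pointer is at the bar's -x end
- mat: green parking mat fixed to the bench, 170 (x) x 110 (y) mm, 3 mm thick, two white lines along its long sides; origin at the centre of its underside, x along the long side
- grey_bin: grey scoop bin of the same shape and size as the blue one, with two black covers in it: leave alone
- cover1: black cover, 60 x 44 x 14 mm, in the grey bin
- cover2: black cover, 60 x 44 x 14 mm, in the grey bin
- driver_stand: fixed stand with an electric screwdriver: foot 90 x 90 mm, 12 mm high, post 14 mm thick on its origin up to 362 mm above the bench, and an arm to +x from which the green driver (34 mm thick) hangs 90 mm from the post: keep clear
- bottle: white spray bottle, closed, 56 mm across, 170 mm high, origin at the centre of its underside: leave standing
- jar: small closed jar, grey with a yellow cap, 52 mm across, 55 mm high, origin at the centre of its underside
- tape: roll of yellow tape lying flat, 90 mm across, 24 mm high
- white_box: empty white plastic box, 100 x 90 mm, 45 mm high, origin at the centre of its underside
There are look-alikes about, which are no part of the job. What is shaped like the alarm2 but pink is not meant.

How it is judged (in metres and radians):
On the way:
1. the blue bin is held tipped between 38 and 57 degrees, its mouth over the tray and less than 120 mm above the tray's floor, while both alarms are in the tray (angle between blue_bin's own z axis and vertical between 0.663 and 0.995 rad and x of mouth in the frame of tray_floor between -0.081 and 0.081 m and y of mouth in the frame of tray_floor between -0.096 and 0.096 m and z of mouth in the frame of tray_floor between -0.005 and 0.12 m and x of alarm1 in the frame of tray_floor between -0.081 and 0.081 m and y of alarm1 in the frame of tray_floor between -0.096 and 0.096 m and z of alarm1 in the frame of tray_floor between -0.005 and 0.05 m and x of alarm2 in the frame of tray_floor between -0.081 and 0.081 m and y of alarm2 in the frame of tray_floor between -0.096 and 0.096 m and z of alarm2 in the frame of tray_floor between -0.005 and 0.05 m), for 0.3 s.
At the end, for the whole second after the job is handed in: both alarms at rest inside the tray (origins within its inner walls and less than 50 mm above its floor); the blue bin at rest, upright within 3 degrees, on the mat, its centre within 25 mm of the mat's centre and its length within 11 degrees of the mat's; the rate knob at 1.40 rad within 0.13 (x of alarm1 in the frame of tray_floor between -0.081 and 0.081 m and y of alarm1 in the frame of tray_floor between -0.096 and 0.096 m and z of alarm1 in the frame of tray_floor between -0.005 and 0.05 m and x of alarm2 in the frame of tray_floor between -0.081 and 0.081 m and y of alarm2 in the frame of tray_floor between -0.096 and 0.096 m and z of alarm2 in the frame of tray_floor between -0.005 and 0.05 m and linear speed of each of alarm1, alarm2, blue_bin below 0.02 m/s and horizontal distance between blue_bin and mat below 0.025 m and angle between the x axis of blue_bin and the x axis of mat, either way round below 0.2 rad and angle between blue_bin's own z axis and vertical below 0.05 rad and z of blue_bin in the frame of mat below 0.008 m and value of joint rate_knob between 1.27 and 1.53 rad); the robot touches nothing.
It fails at once if the blue bin tipped past 60 degrees (angle between blue_bin's own z axis and vertical above 1.047 rad).
It fails at once if the driver stand hit (more than 8 N) (contact force between driver_stand and anything else above 8 N).
It fails at once if the grey bin, a black cover, the bottle, jar, tape or white box moved more than 25 mm, or the bottle, jar or grey bin tipped (distance of any of grey_bin, cover1, cover2, bottle, jar, tape, white_box from where it was at the start of the episode above 0.025 m or angle between any of bottle, grey_bin, jar's own z axis and vertical above 0.4 rad).
It also fails if it takes over 72 s, if anything falls off the work surface, if the arm or the gripper's body presses on something with over 40 N, if the wrist force passes 120 N, or if a joint passes its speed limit or range.

## Working session

There is one attempt and no reset: what is moved stays moved. The work goes in short steps, Python scripts to look and compute and a tool call to move; the robot and the scene stay as the last step left them, time stands still between calls to the robot, and variables do not carry over. Pictures are saved under pics/ and viewed, at most 10 in all, crops included, and the job is handed in when it is done.

Besides the shell and the picture viewer there is one more tool, called after "Request:" in YAML: its name, and indented under it one key for each argument. jog_arm: Moves the arm, as the interface text tells. Its arguments: {"type":"object","properties":{"travel":{"type":"array"},"dr":{"type":"array"},"claw":{"type":"array"},"newtons":{"type":"number"}},"required":["travel","dr","claw"]}

```bash
mkdir -p pics; ls; python3 - <<'E'
from plant import r
import cv2,numpy as np
for n in("scene","top"):
    c=r.capture(n); cv2.imwrite(f"pics/{n}0.png",c["pixels"][:,:,::-1])
    print(n,c["position"],c["attitude"],c["fx"],c["cx"],c["cy"],c["dist_coeffs"])
s=r.get_state(); print({k:s[k] for k in("time_s","tcp_pos","eef_rot","gripper_width")})
E
```

```text
pics
scene [ 1.24021069 -0.00679237  0.6682473 ] [50.64879719 -0.2523418  90.21028342] 389.189835363785 312.1281225039168 198.52984704102687 [-0.05846931  0.          0.          0.          0.        ]
top [ 0.38739372 -0.01737396  1.21793782] [  9.10549736  -1.12994669 -90.67686166] 484.25503018723384 322.69091615873293 207.7266834431403 [-0.11663256  0.          0.          0.          0.        ]
{'time_s': 0.1, 'tcp_pos': array([ 0.17652691, -0.65105808,  0.22569089]), 'eef_rot': array([ 1.79913617e+02, -7.92512796e-03, -1.64833218e+02]), 'gripper_width': 0.08752070368199047}
```

View pics/scene0.png

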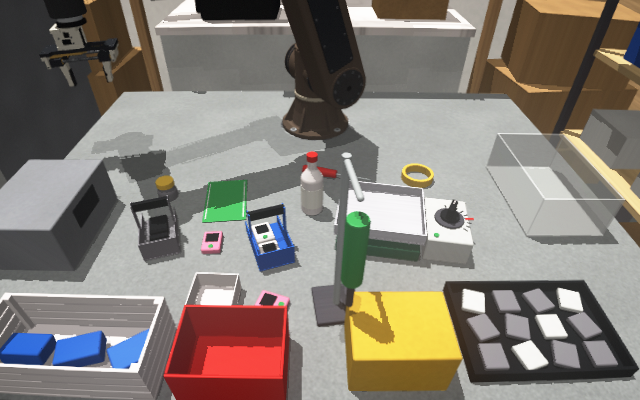

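View pics/top0.png

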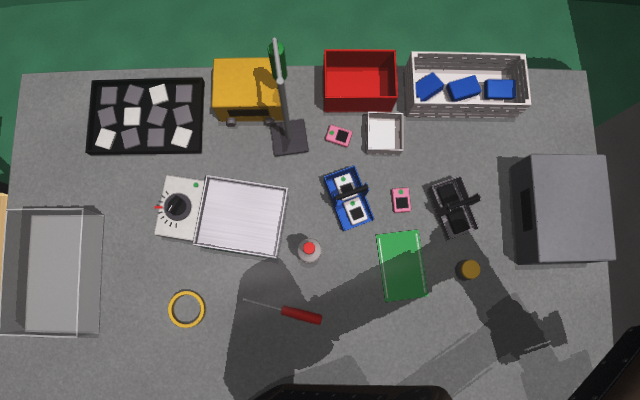

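The scene view (1.24 m ahead, looking back) and the top view show the same layout. In the top view: blue bin with the two white alarms (347,198), grey bin with black covers (453,207), feeder tray (240,215) with knob (177,207), mat (401,265), bottle (309,250), driver stand foot (290,138). The pink look-alikes at (340,135) and (401,199) are not meant. Next I measure.

```bash
cat > h.py <<'E'
from plant import r
import cv2,numpy as np
from scipy.spatial.transform import Rotation as Ro
def K(c): return np.array([[c["fx"],0,c["cx"]],[0,c["fy"],c["cy"]],[0,0,1.]])
def cloud(c):
    "world xyz for every pixel (nan without depth)"
    v,u=np.mgrid[:400,:640]; p=np.stack([u,v],-1).reshape(-1,1,2).astype(float)
    n=cv2.undistortPoints(p,K(c),np.array(c["dist_coeffs"])).reshape(400,640,2)
    z=np.where(c["range_z"]>0,c["range_z"],np.nan)
    P=np.stack([n[...,0]*z,-n[...,1]*z,-z],-1)
    return P@Ro.from_euler("xyz",c["attitude"],degrees=True).as_matrix().T+c["position"]
def rect(P):
    "centre, long-side angle, sizes of xy points"
    (x,y),(a,b),t=cv2.minAreaRect(P[:,:2].astype(np.float32)*1000)
    if a<b: a,b,t=b,a,t+90
    return np.round([x,y,a,b,(t+90)%180-90],1)
E
python3 - <<'E'
from h import *
C={n:r.capture(n) for n in("top","scene")}; W={n:cloud(C[n]) for n in C}
for name in("blue_bin","feeder","mat","rate_knob","driver_stand","bottle","grey_bin","jar","tape","alarm1","bar","tray_floor","mouth"):
  for n in C:
    for d in r.regions_of(name,n)[:4]:
        if d["conf"]<.3: continue
        P=W[n][d["pixels"]]; P=P[~np.isnan(P[:,0])]
        if len(P): print(name,n,round(d["conf"],2),d["extent"],rect(P),"z%",np.round(np.percentile(P[:,2],[2,50,98]),3))
for name in("bar","mouth","tray_floor","rate_knob_grip","blue_bin","mat","feeder"):
  for n in C:
    for d in r.tip_of(name,n)[:3]:
        u,v=np.round(d["at"]).astype(int); print("tip",name,n,round(d["conf"],2),d["at"],W[n][min(v,399),min(u,639)].round(3))
t=C["top"]["pixels"]; 
a=cv2.resize(t[150:245,300:440],(800,543)); cv2.imwrite("pics/crop1.png",a[:,:,::-1])
a=cv2.resize(t[160:255,140:280],(800,543)); cv2.imwrite("pics/crop2.png",a[:,:,::-1])
E
```

```text
blue_bin scene 0.9 [246.5, 205.7, 294.5, 273.4] [ 573.  -114.1  209.3   96.8   13.3] z% [0.002 0.034 0.116]
blue_bin scene 0.43 [336.8, 179.6, 471.4, 263.7] [597.6 161.2 479.1 314.6 -52.7] z% [0.009 0.061 0.087]
feeder top 0.7 [375.5, 226.9, 429.6, 298.5] [ 434.4 -240.1  171.6  111.1    6.4] z% [-0.002  0.003  0.008]
feeder scene 0.61 [202.9, 182.7, 248.5, 225.2] [ 432.  -241.5  181.4  114.3    6.5] z% [0.    0.003 0.006]
feeder scene 0.56 [334.4, 181.1, 478.4, 263.5] [624.8 202.8 533.5 313.3 -15.5] z% [0.007 0.061 0.087]
mat top 0.53 [438.1, 183.7, 454.5, 204.0] [ 606.1 -356.5   75.1   57.7  -66.1] z% [0.006 0.017 0.113]
mat scene 0.96 [203.1, 177.3, 245.8, 225.6] [ 432.8 -240.3  176.1  112.2    6.4] z% [0.001 0.004 0.006]
mat scene 0.55 [395.8, 160.6, 435.3, 187.4] [365.3 280.2 245.3  93.5 -21.2] z% [0.    0.016 0.027]
mat scene 0.36 [302.8, 151.8, 321.9, 214.9] [344.4   3.3 310.8  55.6  -4.8] z% [0.007 0.087 0.171]
rate_knob top 0.69 [170.6, 198.6, 186.4, 216.2] [574.1 304.9  37.3  33.7 -75.6] z% [0.076 0.096 0.113]
rate_knob scene 0.53 [438.8, 199.7, 459.6, 223.9] [565.8 324.6  8
[... 3587 characters left out ...]
7 [262.3, 227.0] [ 0.56  -0.127  0.021]
tip tray_floor top 0.47 [387.8, 136.0] [ 0.77  -0.217  0.005]
tip tray_floor scene 0.68 [380.0, 210.6] [0.542 0.155 0.059]
tip rate_knob_grip top 0.72 [174.1, 201.3] [0.583 0.305 0.112]
tip rate_knob_grip top 0.4 [463.7, 269.8] [ 0.417 -0.383  0.058]
tip rate_knob_grip scene 0.52 [453.5, 212.4] [0.571 0.32  0.082]
tip blue_bin top 0.5 [461.9, 268.6] [ 0.42  -0.38   0.053]
tip blue_bin scene 0.95 [269.6, 245.8] [ 0.624 -0.102  0.022]
tip mat top 0.88 [402.1, 261.0] [ 0.444 -0.242  0.002]
tip mat scene 0.56 [227.0, 199.6] [ 0.436 -0.236  0.002]
tip feeder top 0.97 [225.5, 217.6] [0.549 0.191 0.062]
tip feeder scene 0.78 [398.6, 233.8] [0.643 0.18  0.081]
```

View pics/crop1.png

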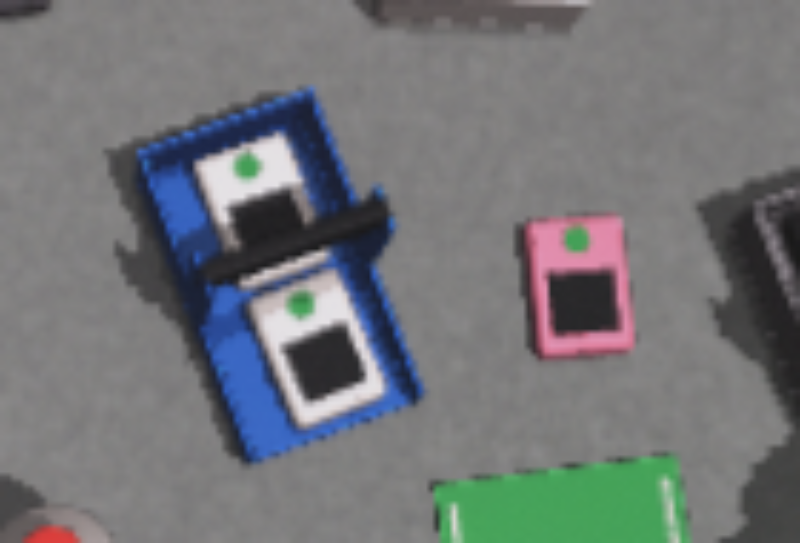

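View pics/crop2.png

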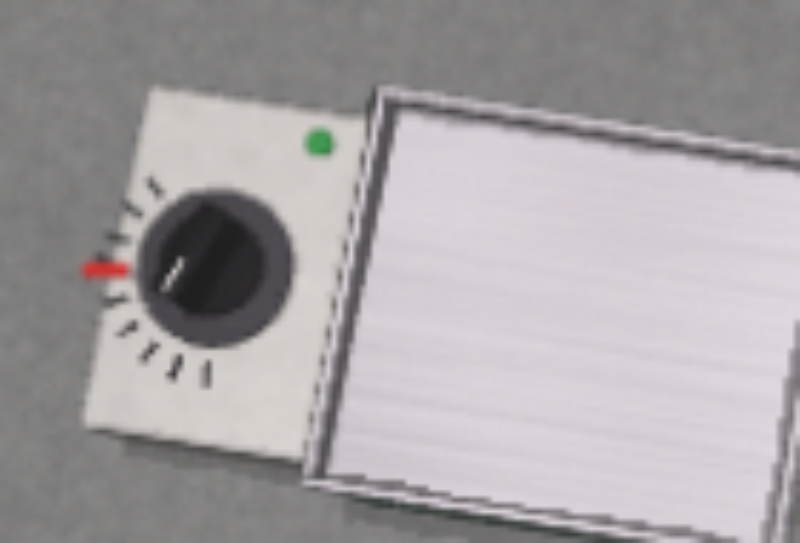

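Crop 1 confirms the two white alarms in the blue bin, with the mouth at lower right (towards the robot) and the pink look-alike at crop (580,285). Crop 2 shows the knob at (215,260), its pointer end at lower left (172,275) and the red mark at the left (105,270).

```bash
python3 - <<'E'
from h import *
C={n:r.capture(n) for n in("top","scene")}; W={n:cloud(C[n]) for n in C}
def sel(n,x0,x1,y0,y1,z0,z1):
    w=W[n]; m=(w[...,0]>x0)&(w[...,0]<x1)&(w[...,1]>y0)&(w[...,1]<y1)&(w[...,2]>z0)&(w[...,2]<z1); return w[m],C[n]["pixels"][m]
for n in C:
    px=C[n]["pixels"].astype(int)
    print(n)
    P,_=sel(n,.5,.72,-.2,-.02,.1,.125); print(" bar",len(P),rect(P),P.mean(0).round(3))
    P,c=sel(n,.5,.72,-.2,-.02,-.01,.06); c=c.astype(int); b=(c[:,2]>c[:,0]+40); print(" bin blue",b.sum(),rect(P[b]))
    P,_=sel(n,.4,.75,0.02,.30,.076,.095); print(" rim",len(P),rect(P))
    P,_=sel(n,.4,.75,0.22,.40,.056,.072); print(" boxtop",len(P),rect(P))
    P,_=sel(n,.52,.62,.26,.36,.100,.12); print(" knobbar",len(P),rect(P),P.mean(0).round(3),np.percentile(P[:,2],95).round(3))
    P,_=sel(n,.52,.64,.24,.37,.074,.12); print(" knob",len(P),rect(P))
    P,c=sel(n,.3,.6,-.35,-.14,-.01,.012); c=c.astype(int); b=c[:,1]>c[:,0]+40; print(" mat",rect(P[b]))
    P,_=sel(n,.3,.6,-.1,.1,.1,.18); print(" bottle",rect(P))
    P,_=sel(n,.65,1.2,-.1,.2,.34,.37); print(" stand top",rect(P))
    P,_=sel(n,.65,1.2,-.1,.14,.12,.33); print(" driver/post",rect(P),np.percentile(P[:,2],[1,99]))
    P,c=sel(n,.5,.66,.24,.40,.06,.12); c=c.astype(int)
    b=(c[:,0]>c[:,1]+60); print(" red",b.sum(),P[b].mean(0).round(3))
    b=(c.min(1)>110)&(P[:,2]>.095); print(" pointer",b.sum(),P[b].round(3)[:8].tolist())
E
```

```text
top
 bar 196 [ 601.7 -107.3   82.3   19.6  -70.5] [ 0.601 -0.107  0.113]
 bin blue 833 [ 603.4 -111.5  140.4   90.8   19.7]
 rim 741 [556.1 178.8 251.2 171.5  80.3]
 boxtop 2821 [567.7 289.5 170.  150.3  -4.8]
 knobbar 126 [578.  308.2  41.9  16.  -31.3] [0.577 0.308 0.109] 0.114
 knob 468 [587.  291.6 120.3  94.2 -10. ]
 mat [ 469.6 -219.7  244.4  142.6    6.2]
 bottle [521.2 -45.8 185.   53.6 -35.4]
 stand top [810.   46.6 100.4  13.7   7.3]
 driver/post [815.5  44.7 110.8  33.3  13.4] [0.12447717 0.32523159]
 red 18 [0.577 0.356 0.067]
 pointer 7 [[0.575, 0.313, 0.107], [0.571, 0.311, 0.113], [0.569, 0.313, 0.114], [0.567, 0.317, 0.111], [0.567, 0.314, 0.113], [0.565, 0.318, 0.107], [0.562, 0.319, 0.111]]
scene
 bar 314 [ 602.8 -106.9   82.1   18.5  -70. ] [ 0.605 -0.107  0.11 ]
 bin blue 1207 [ 588.3 -111.3  174.6   90.2   16.1]
 rim 735 [555.8 179.6 251.5 175.5  80. ]
 boxtop 2206 [570.9 290.  173.  153.   -4.2]
 knobbar 82 [579.5 308.3  40.2  12.7 -28.8] [0.583 0.307 0.109] 0.112
 knob 362 [584.5 289.8 107.7  89.5  -9. ]
 mat [ 477.8 -230.9  271.7  124.1   12.6]
 bottle [524.8 -45.  180.3  52.1 -36.1]
 stand top [811.1  47.3 104.1  13.9   6.2]
 driver/post [821.2  45.6 110.4  33.3  13.6] [0.13013159 0.32499874]
 red 18 [0.578 0.357 0.068]
 pointer 10 [[0.563, 0.315, 0.111], [0.563, 0.318, 0.111], [0.566, 0.315, 0.111], [0.568, 0.316, 0.112], [0.568, 0.321, 0.112], [0.569, 0.312, 0.11], [0.57, 0.314, 0.111], [0.569, 0.316, 0.11]]
```

Measured: bin centre (0.603,-0.107), yaw 20°. Mat (0.433,-0.2405), yaw 6.5°. Feeder yaw about -9.8°, tray centre (0.552,0.154). Knob axis (0.578,0.308), with its bar at -30°, so the knob is at about 0.36 rad and needs a 60° clockwise turn. Driver post near (0.763,0.04). The sizes match the ones given.

```bash
cat >> h.py <<'E'
def D(yaw): return Ro.from_euler("xyz",[180,0,yaw],degrees=True)
def rel(pos,R,p0=None,R0=None):
    "shares of travel and dr from the pose now (or p0,R0)"
    if p0 is None:
        s=r.get_state(); p0=s["tcp_pos"]; R0=Ro.from_euler("xyz",s["eef_rot"],degrees=True)
    return (R0.inv().apply(np.array(pos)-p0)/.5).round(4), ((R0.inv()*R).as_rotvec(degrees=True)/360).round(4)
E
python3 - <<'E'
from h import *
print(rel([.603,-.107,.215],D(-70)))
E
```

```text
(array([-1.108 ,  0.8278,  0.0231]), array([-0.    , -0.    , -0.2634]))
```

Request:
jog_arm:
  travel:
    - [-0.93, 0.7, 0.02]
    - [-0.93, 0.7, 0.02]
    - [-0.93, 0.7, 0.02]
    - [-0.93, 0.7, 0.02]
    - [-0.93, 0.7, 0.02]
    - [-0.93, 0.7, 0.02]
    - [-0.93, 0.7, 0.02]
    - [-0.93, 0.7, 0.02]
    - [-0.93, 0.7, 0.02]
    - [-0.93, 0.7, 0.02]
  dr:
    - [0, 0, -0.263]
    - [0, 0, -0.263]
    - [0, 0, -0.263]
    - [0, 0, -0.263]
    - [0, 0, -0.263]
    - [0, 0, -0.263]
    - [0, 0, -0.263]
    - [0, 0, -0.263]
    - [0, 0, -0.263]
    - [0, 0, -0.263]
  claw: [1, 1, 1, 1, 1, 1, 1, 1, 1, 1]

```text
time_s: 3.55
tcp_pos: [0.5356, -0.1893, 0.2165]
eef_rot: [-180.0, -0.0, -69.9]
contact_force: [0.2, -0.6, -0.4]
gripper_width: 0.0877
gripper_force: 0.0
```

```bash
python3 - <<'E'
from h import *
s=r.get_state();print(s["time_s"],s["tcp_pos"],s["eef_rot"],s["joints"])
for z in(.14,.085): print(rel([.603,-.107,z],D(-70)))
E
```

```text
3.55 [ 0.53563172 -0.18928307  0.21652003] [-1.79977969e+02 -5.68742186e-03 -6.98699292e+01] [ 2.67947414e-01  1.09204637e+01 -1.39448424e+01 -2.35495700e-03
 -6.51120408e+01  1.98631151e+01]
(array([-0.1082, -0.1831,  0.1531]), array([-0.0001, -0.    ,  0.0004]))
(array([-0.1082, -0.183 ,  0.2631]), array([-0.0001, -0.    ,  0.0004]))
```

Request:
jog_arm:
  travel:
    - [-0.108, -0.183, 0.0]
    - [-0.108, -0.183, 0.0]
    - [-0.108, -0.183, 0.0]
    - [-0.108, -0.183, 0.1]
    - [-0.108, -0.183, 0.16]
    - [-0.108, -0.183, 0.22]
    - [-0.108, -0.183, 0.262]
    - [-0.108, -0.183, 0.262]
    - [-0.108, -0.183, 0.262]
    - [-0.108, -0.183, 0.262]
  dr:
    - [0, 0, 0]
    - [0, 0, 0]
    - [0, 0, 0]
    - [0, 0, 0]
    - [0, 0, 0]
    - [0, 0, 0]
    - [0, 0, 0]
    - [0, 0, 0]
    - [0, 0, 0]
    - [0, 0, 0]
  claw: [1, 1, 1, 1, 1, 1, 1, 1, 0, 0]
  newtons: 50

```text
time_s: 4.8
tcp_pos: [0.6022, -0.1103, 0.0869]
eef_rot: [-179.9, -0.0, -70.2]
contact_force: [0.1, -0.1, 0.5]
gripper_width: 0.0729
gripper_force: 0.0
```

Request:
jog_arm:
  travel:
    - [0, 0, 0]
    - [0, 0, 0]
    - [0, 0, 0]
    - [0, 0, 0]
    - [0, 0, -0.02]
    - [0, 0, -0.04]
    - [0, 0, -0.06]
    - [0, 0, -0.06]
    - [0, 0, -0.06]
    - [0, 0, -0.06]
  dr:
    - [0, 0, 0]
    - [0, 0, 0]
    - [0, 0, 0]
    - [0, 0, 0]
    - [0, 0, 0]
    - [0, 0, 0]
    - [0, 0, 0]
    - [0, 0, 0]
    - [0, 0, 0]
    - [0, 0, 0]
  claw: [0, 0, 0, 0, 0, 0, 0, 0, 0, 0]
  newtons: 50

```text
time_s: 6.05
tcp_pos: [0.6011, -0.1101, 0.115]
eef_rot: [179.9, 0.0, -70.2]
contact_force: [-0.2, -0.0, -3.0]
gripper_width: 0.0091
gripper_force: 50.0
```

```bash
python3 - <<'E'
from h import *
s=r.get_state();print(s["tcp_pos"],s["eef_rot"],s["contact_force"],s["moment"])
c=r.capture("scene"); cv2.imwrite("pics/grasp.png",cv2.resize(c["pixels"][150:300,200:440],(800,500))[:,:,::-1])
W=cloud(c); px=c["pixels"].astype(int)
# targets: level over tray; tcp = underside centre + 85 mm
u=np.array([.985,-.17,0]); m=np.array([.552,.154,0])+.03*u
print("mouth",m); B=m+.07*u; B[2]=.105+.085
print(rel([.60,-.107,.285],D(-70)),rel([B[0],B[1],.285],D(-99.8)),rel(B,D(-99.8)))
E
```

```text
[ 0.60109758 -0.11010643  0.11496247] [ 1.79939792e+02  2.22053507e-02 -7.01556810e+01] [-0.16230568 -0.04720757 -2.96116151] [-0.00095181  0.15739837  0.02595698]
mouth [0.58155 0.1489  0.     ]
(array([-0.0067,  0.0004, -0.34  ]), array([ 0.0002,  0.0001, -0.0004])) (array([-0.4315, -0.2603, -0.3401]), array([0.0002, 0.    , 0.0824])) (array([-0.4314, -0.2605, -0.1501]), array([0.0002, 0.    , 0.0824]))
```

View pics/grasp.png

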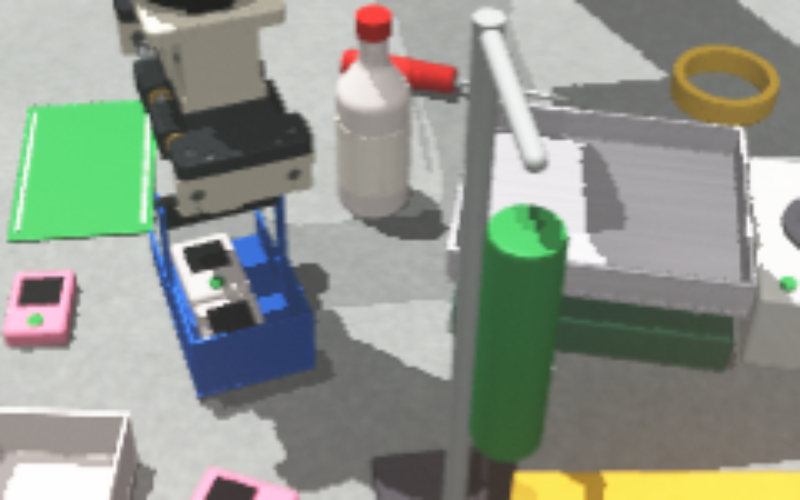

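The grasp is good: about 3 N of load, bin level, both alarms inside. I carry it high past the post with x ≤ 0.6, then out over the tray at bin yaw 0.

```bash
python3 - <<'E'
from h import *
for p,y in(([.595,-.11,.285],-70.2),([.585,.02,.285],-80),([.585,.15,.285],-90)): print(rel(p,D(y)))
E
```

```text
(array([-0.0045,  0.0119, -0.34  ]), array([0.0002, 0.0001, 0.0001]))
(array([-0.2558, -0.0576, -0.34  ]), array([0.0002, 0.    , 0.0274]))
(array([-0.5004, -0.1459, -0.34  ]), array([0.0002, 0.    , 0.0551]))
```

Request:
jog_arm:
  travel:
    - [0, 0, -0.04]
    - [0, 0, -0.09]
    - [0, 0, -0.15]
    - [0, 0, -0.22]
    - [0, 0.01, -0.28]
    - [-0.005, 0.012, -0.32]
    - [-0.03, 0.008, -0.34]
    - [-0.07, -0.002, -0.34]
    - [-0.12, -0.017, -0.34]
    - [-0.18, -0.035, -0.34]
  dr:
    - [0, 0, 0]
    - [0, 0, 0]
    - [0, 0, 0]
    - [0, 0, 0]
    - [0, 0, 0]
    - [0, 0, 0]
    - [0, 0, 0.003]
    - [0, 0, 0.007]
    - [0, 0, 0.012]
    - [0, 0, 0.019]
  claw: [0, 0, 0, 0, 0, 0, 0, 0, 0, 0]

```text
time_s: 7.35
tcp_pos: [0.5871, -0.019, 0.2851]
eef_rot: [180.0, 0.0, -77.1]
contact_force: [-0.1, 1.0, -4.0]
gripper_width: 0.009
gripper_force: 50.0
```

```bash
python3 - <<'E'
from h import *
for p,y in(([.585,.15,.285],-90),([.64,.15,.285],-90),([.64,.15,.20],-90)): print(rel(p,D(y)))
E
```

```text
(array([-3.303e-01, -7.130e-02,  2.000e-04]), array([0.0001, 0.    , 0.0358]))
(array([-3.058e-01, -1.785e-01,  2.000e-04]), array([0.0001, 0.    , 0.0358]))
(array([-0.3058, -0.1786,  0.1702]), array([0.0001, 0.    , 0.0358]))
```

Request:
jog_arm:
  travel:
    - [-0.06, -0.013, 0]
    - [-0.12, -0.026, 0]
    - [-0.19, -0.041, 0]
    - [-0.25, -0.054, 0]
    - [-0.3, -0.065, 0]
    - [-0.33, -0.072, 0]
    - [-0.325, -0.1, 0]
    - [-0.315, -0.14, 0.0]
    - [-0.306, -0.17, 0.0]
    - [-0.306, -0.178, 0.02]
  dr:
    - [0, 0, 0.006]
    - [0, 0, 0.013]
    - [0, 0, 0.02]
    - [0, 0, 0.027]
    - [0, 0, 0.033]
    - [0, 0, 0.036]
    - [0, 0, 0.036]
    - [0, 0, 0.036]
    - [0, 0, 0.036]
    - [0, 0, 0.036]
  claw: [0, 0, 0, 0, 0, 0, 0, 0, 0, 0]

```text
time_s: 8.6
tcp_pos: [0.6411, 0.1491, 0.2752]
eef_rot: [-180.0, 0.0, -90.0]
contact_force: [0.3, 0.4, -4.2]
gripper_width: 0.0096
gripper_force: 50.0
```

Request:
jog_arm:
  travel:
    - [0, 0, 0.03]
    - [0, 0, 0.07]
    - [0, 0, 0.11]
    - [0, 0, 0.14]
    - [0, 0, 0.15]
    - [0, 0, 0.15]
    - [0, 0, 0.15]
    - [0, 0, 0.15]
    - [0, 0, 0.15]
    - [0, 0, 0.15]
  dr:
    - [0, 0, 0]
    - [0, 0, 0]
    - [0, 0, 0]
    - [0, 0, 0]
    - [0, 0, 0]
    - [0, 0, 0]
    - [0, 0, 0]
    - [0, 0, 0]
    - [0, 0, 0]
    - [0, 0, 0]
  claw: [0, 0, 0, 0, 0, 0, 0, 0, 0, 0]

```text
time_s: 9.85
tcp_pos: [0.6397, 0.1496, 0.2007]
eef_rot: [-180.0, 0.0, -90.0]
contact_force: [-0.1, 0.1, -2.6]
gripper_width: 0.0088
gripper_force: 50.0
```

```bash
python3 - <<'E'
from h import *
s=r.get_state();p0=s["tcp_pos"];R0=Ro.from_euler("xyz",s["eef_rot"],degrees=True);print(p0,s["eef_rot"],s["joints"].round(1))
W={n:cloud(r.capture(n)) for n in("top","scene")}
for n,w in W.items():
    m=(w[...,0]>.45)&(w[...,0]<.72)&(w[...,1]>.08)&(w[...,1]<.22)&(w[...,2]>.095)&(w[...,2]<.165)
    P=w[m];print(n,len(P),rect(P),np.percentile(P[:,2],[1,99]))
    m=(w[...,0]>.4)&(w[...,0]<.75)&(w[...,1]>.0)&(w[...,1]<.25)&(w[...,2]>.08)&(w[...,2]<.09);print(" rim",rect(w[m]))
c=r.capture("scene"); cv2.imwrite("pics/over.png",cv2.resize(c["pixels"][130:290,280:520],(800,533))[:,:,::-1])
# bin frame: tcp at (0,0,.085); mouth at (-.07,0,0); bin x = -tool y; tip = rot about bin -y
yaw=s["eef_rot"][2]+90; Rb=Ro.from_euler("z",yaw,degrees=True)
M=p0+Rb.apply([-.07,0,-.085]); print("mouth",M)
for t in range(5,50,5):
    T=Rb*Ro.from_euler("y",-t,degrees=True)
    print(t,*rel(M+T.apply([.07,0,.085]),T*Rb.inv()*R0,p0,R0))
E
```

```text
[0.63974841 0.14960667 0.20073592] [-1.79990084e+02  7.57480758e-03 -8.99521712e+01] [ 30.1  19.8  -3.9  -0.  -66.3 -30.1]
top 691 [6.390e+02 1.514e+02 1.398e+02 8.100e+01 3.000e-01] [0.09509463 0.15073258]
 rim [580.8 121.  254.  244.7  83.9]
scene 1940 [640.7 150.6 142.2  82.8   0. ] [0.09514249 0.1578583 ]
 rim [547.4 123.3 261.2 172.3  80.1]
mouth [0.56974843 0.14954824 0.11573592]
5 [-0.      0.0153 -0.0116] [ 0.0139 -0.     -0.    ]
10 [-0.      0.0316 -0.0217] [ 0.0278 -0.     -0.    ]
15 [-0.      0.0488 -0.0305] [ 0.0417 -0.     -0.    ]
20 [-0.      0.0666 -0.0376] [ 0.0556 -0.     -0.    ]
25 [-0.      0.085  -0.0433] [ 0.0694 -0.     -0.    ]
30 [-0.      0.1037 -0.0472] [ 0.0833 -0.     -0.    ]
35 [-0.      0.1228 -0.0496] [ 0.0972 -0.     -0.    ]
40 [-0.      0.142  -0.0502] [ 0.1111 -0.     -0.    ]
45 [-0.      0.1612 -0.0492] [ 0.125 -0.    -0.   ]
```

View pics/over.png

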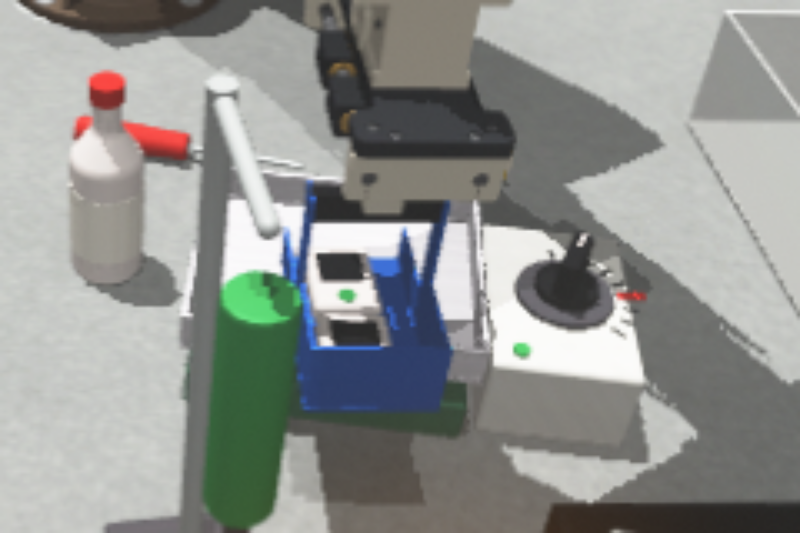

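The bin is level over the tray with its mouth at (0.570,0.150), about 56 mm above the floor. I tip it about the mouth.

Request:
jog_arm:
  travel:
    - [0, 0.0153, -0.0116]
    - [0, 0.0316, -0.0217]
    - [0, 0.0488, -0.0305]
    - [0, 0.0666, -0.0376]
    - [0, 0.085, -0.0433]
    - [0, 0.1, -0.046]
    - [0, 0.1132, -0.0485]
    - [0, 0.1228, -0.0496]
    - [0, 0.1325, -0.05]
    - [0, 0.142, -0.0502]
  dr:
    - [0.0139, 0, 0]
    - [0.0278, 0, 0]
    - [0.0417, 0, 0]
    - [0.0556, 0, 0]
    - [0.0694, 0, 0]
    - [0.08, 0, 0]
    - [0.09, 0, 0]
    - [0.0972, 0, 0]
    - [0.104, 0, 0]
    - [0.1111, 0, 0]
  claw: [0, 0, 0, 0, 0, 0, 0, 0, 0, 0]

```text
time_s: 11.25
tcp_pos: [0.5844, 0.1571, 0.2431]
eef_rot: [-141.2, -0.3, -90.2]
contact_force: [0.7, 0.1, -2.1]
gripper_width: 0.0089
gripper_force: 50.1
```

```bash
python3 - <<'E'
from h import *
s=r.get_state();p0=s["tcp_pos"];R0=Ro.from_euler("xyz",s["eef_rot"],degrees=True);print(p0,s["eef_rot"],s["joints"].round(1),s["contact_force"])
M=[.570,.1496,.113]
for t in (43,46):
    T=Ro.from_euler("y",-t,degrees=True)
    print(t,*rel(M+T.apply([.07,0,.085]),T*D(-90)))
E
```

```text
[0.58439338 0.15706144 0.24309426] [-141.19701169   -0.31803715  -90.21014953] [  25.2   -4.4  -58.2   89.   -15.8 -109.1] [ 0.71083963  0.05693007 -2.12814393]
43 [0.0149 0.0583 0.005 ] [ 0.0117 -0.0011  0.0001]
46 [ 0.0149  0.0679 -0.0014] [ 0.02   -0.001   0.0002]
```

The arm is near its J3 limit, with the tilt at about 39°. I look before going further.

```bash
python3 - <<'E'
from h import *
C={n:r.capture(n) for n in("top","scene")}
a=cv2.resize(C["scene"]["pixels"][130:290,300:500],(400,320)); b=cv2.resize(C["top"]["pixels"][150:270,150:310],(400,300)); 
cv2.imwrite("pics/tip1.png",np.vstack([a[:300],b])[:,:,::-1])
s=r.get_state();print(s["time_s"],s["tcp_pos"],s["eef_rot"],s["joints"].round(2),s["qd"].round(1),s["contact_force"])
E
```

```text
11.35 [0.5844294  0.15680119 0.2427639 ] [-141.24630032   -0.33837349  -90.20612675] [  25.18   -4.37  -58.2    88.89  -15.82 -108.97] [ 1.2  0.6 -0.4 -6.7 -0.9  4.3] [ 0.07798523 -0.54160187 -2.85777992]
```

View pics/tip1.png

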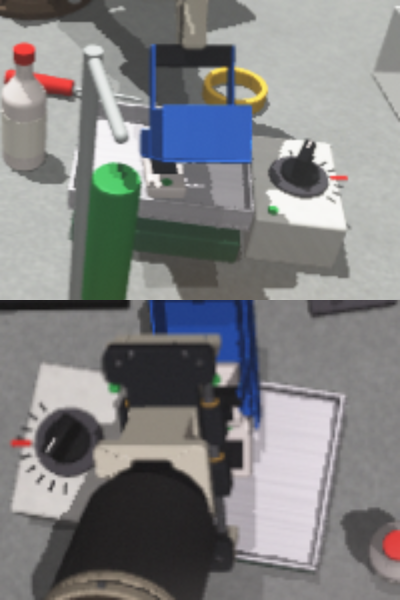

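```bash
python3 - <<'E'
from h import *
M=[.61,.150,.130]
for t in (39,43,46):
    T=Ro.from_euler("y",-t,degrees=True)
    print(t,*rel(M+T.apply([.07,0,.085]),T*D(-90)))
E
```

```text
39 [ 0.0134 -0.038   0.0374] [ 0.0007 -0.0011  0.0001]
43 [ 0.0134 -0.0257  0.0281] [ 0.0118 -0.0011  0.0002]
46 [ 0.0135 -0.0161  0.0217] [ 0.0201 -0.0011  0.0002]
```

Request:
jog_arm:
  travel:
    - [0.004, -0.01, 0.01]
    - [0.008, -0.02, 0.02]
    - [0.013, -0.038, 0.037]
    - [0.013, -0.038, 0.037]
    - [0.013, -0.038, 0.037]
    - [0.013, -0.034, 0.034]
    - [0.013, -0.03, 0.031]
    - [0.013, -0.026, 0.028]
    - [0.013, -0.026, 0.028]
    - [0.013, -0.026, 0.028]
  dr:
    - [0, 0, 0]
    - [0, -0.001, 0]
    - [0.001, -0.001, 0]
    - [0.001, -0.001, 0]
    - [0.001, -0.001, 0]
    - [0.004, -0.001, 0]
    - [0.008, -0.001, 0]
    - [0.012, -0.001, 0]
    - [0.012, -0.001, 0]
    - [0.012, -0.001, 0]
  claw: [0, 0, 0, 0, 0, 0, 0, 0, 0, 0]

```text
time_s: 12.6
tcp_pos: [0.5986, 0.1552, 0.2597]
eef_rot: [-139.0, -0.7, -90.5]
contact_force: [0.3, -1.0, -2.1]
gripper_width: 0.0091
gripper_force: 50.1
```

```bash
python3 - <<'E'
from h import *
C={n:r.capture(n) for n in("top","scene")}
a=cv2.resize(C["scene"]["pixels"][130:290,300:500],(400,320)); b=cv2.resize(C["top"]["pixels"][150:270,150:310],(400,300)); 
cv2.imwrite("pics/tip2.png",np.vstack([a[:300],b])[:,:,::-1])
s=r.get_state();print(s["time_s"],s["tcp_pos"],s["eef_rot"],s["joints"].round(2),s["contact_force"])
M=[.61,.150,.120]
for t in (43,46):
    T=Ro.from_euler("y",-t,degrees=True)
    print(t,*rel(M+T.apply([.07,0,.085]),T*D(-90)))
E
```

```text
12.7 [0.59879352 0.15501762 0.25938418] [-138.9774241    -0.6765424   -90.53902892] [  21.91   -4.47  -57.3    95.45  -15.08 -112.56] [ 0.41382285  0.08136689 -2.16866609]
43 [0.0093 0.032  0.0504] [ 0.0055 -0.0024  0.0001]
46 [0.0094 0.0413 0.0437] [ 0.0138 -0.0024  0.0002]
```

View pics/tip2.png

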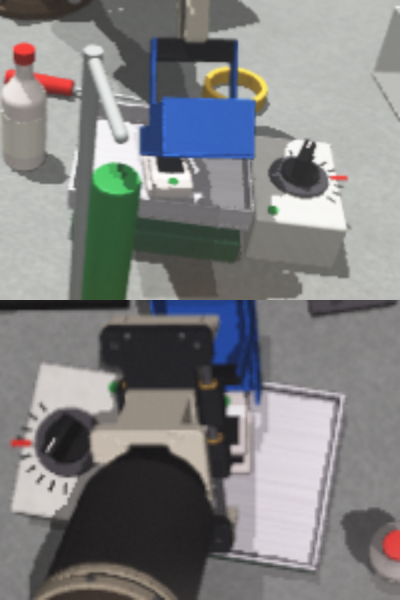

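```bash
python3 - <<'E'
from h import *
for n in("scene","top"):
    c=r.capture(n);W=cloud(c);px=c["pixels"].astype(int)
    roi=(W[...,0]>.5)&(W[...,0]<.75)&(W[...,1]>.06)&(W[...,1]<.25)
    if n=="scene":
        P=W[roi&(px[...,2]>px[...,0]+60)&(W[...,2]>.1)&(W[...,1]>.12)&(W[...,1]<.18)]
        k=np.ones(len(P),bool)
        for _ in range(6):
            q=P[k].mean(0); nv=np.linalg.svd(P[k]-q)[2][2]; k=abs((P-q)@nv)<.004
        print(k.sum(),len(P),nv,"tilt",np.degrees(np.arccos(abs(nv[2]))),P[k].min(0),P[k].max(0))
    for d in r.regions_of("alarm1",n):
        P=W[d["pixels"]&roi]; 
        if len(P)>10: print(n,round(d["conf"],2),d["extent"],rect(P),np.percentile(P[:,2],[5,25,50,75,95]).round(3))
    w=(px.min(-1)>120)&roi&(W[...,2]>.068)&(W[...,2]<.11)&(W[...,0]>.5)&(W[...,0]<.61)&(W[...,1]>.1)&(W[...,1]<.2)
    P=W[w]; print(n,"white",len(P),P.min(0).round(3) if len(P) else "",P.max(0).round(3) if len(P) else "",np.histogram(P[:,2],bins=[.068,.074,.08,.086,.092,.098,.11])[0])
E
```

```text
1002 1002 [0.76930013 0.00325665 0.63887926] tilt 50.2917008537142 [0.68561961 0.1200006  0.21990246] [0.72225603 0.17998173 0.26235978]
scene 0.7 [372.6, 209.9, 398.1, 228.5] [594.8 155.2  60.   41.4  -1.1] [0.081 0.09  0.092 0.093 0.094]
scene 0.36 [373.7, 213.4, 377.3, 225.8] [ 5.841e+02  1.337e+02  4.700e+01  3.300e+00 -5.000e-01] [0.07  0.073 0.075 0.075 0.076]
scene 0.23 [310.6, 152.0, 372.0, 324.8] [655.1  91.5 185.6  48.7  -4.8] [0.    0.006 0.012 0.012 0.013]
scene white 168 [0.551 0.132 0.068] [0.61  0.176 0.094] [17 29  8 52 62  0]
top 0.68 [243.7, 195.3, 252.2, 219.4] [559.4 139.8  79.6  28.9  10.2] [0.064 0.072 0.076 0.077 0.08 ]
top 0.6 [239.8, 186.4, 249.4, 214.7] [582.3 141.   80.9  30.1  14.9] [0.088 0.091 0.093 0.094 0.096]
top 0.29 [211.2, 125.5, 254.0, 185.7] [650.6 155.  141.2  82.4  -1.4] [0.158 0.188 0.205 0.242 0.261]
top white 186 [0.545 0.132 0.069] [0.61  0.172 0.097] [28 50  7 48 53  0]
```

Both alarms are in the tray, stacked (tops at z≈0.076 and 0.093). The bin is tipped about 40–41°. I go slightly outward and steeper for margin, and hold.

```bash
python3 - <<'E'
from h import *
s=r.get_state();print(s["tcp_pos"],s["eef_rot"],s["joints"].round(1))
T=Ro.from_euler("y",-44,degrees=True)
print(*rel(np.array([.614,.152,.158])+T.apply([.07,0,.085]),T*D(-90)))
E
```

```text
[0.59885315 0.15482275 0.25925604] [-138.98654148   -0.68542133  -90.55844732] [  21.9   -4.5  -57.3   95.5  -15.1 -112.6]
[ 0.0057 -0.0209 -0.0043] [ 0.0083 -0.0025  0.0001]
```

Request:
jog_arm:
  travel:
    - [0.002, -0.006, -0.001]
    - [0.003, -0.012, -0.002]
    - [0.005, -0.018, -0.004]
    - [0.005, -0.021, -0.004]
    - [0.005, -0.021, -0.004]
    - [0.005, -0.021, -0.004]
    - [0.005, -0.021, -0.004]
    - [0.005, -0.021, -0.004]
    - [0.005, -0.021, -0.004]
    - [0.005, -0.021, -0.004]
  dr:
    - [0, 0, 0]
    - [0.001, -0.001, 0]
    - [0.003, -0.002, 0]
    - [0.005, -0.0025, 0]
    - [0.007, -0.0025, 0]
    - [0.008, -0.0025, 0]
    - [0.008, -0.0025, 0]
    - [0.008, -0.0025, 0]
    - [0.008, -0.0025, 0]
    - [0.008, -0.0025, 0]
  claw: [0, 0, 0, 0, 0, 0, 0, 0, 0, 0]

```text
time_s: 14.15
tcp_pos: [0.6026, 0.1552, 0.2798]
eef_rot: [-137.3, -0.4, -90.3]
contact_force: [0.5, 0.1, -2.4]
gripper_width: 0.009
gripper_force: 50.1
```

```bash
python3 - <<'E'
from h import *
s=r.get_state();p0=s["tcp_pos"];R0=Ro.from_euler("xyz",s["eef_rot"],degrees=True);print(p0,s["eef_rot"],s["joints"].round(1),s["contact_force"])
t=180-abs(s["eef_rot"][0]); M=p0-Ro.from_euler("y",-t,degrees=True).apply([.07,0,.085]); print("mouth",M)
M[2]=max(M[2],.15); M[0]=.60
for a in (40,35,30,25,20,15,10,5,0):
    T=Ro.from_euler("y",-a,degrees=True)
    print(a,*rel(M+T.apply([.07,0,.085]),T*D(-90),p0,R0))
E
```

```text
[0.60258964 0.15523553 0.27979819] [-137.25967598   -0.36771569  -90.25854457] [  21.8   -5.7  -56.7   95.5  -15.1 -112. ] [ 0.4572962   0.14090738 -2.44104935]
mouth [0.60886656 0.15523553 0.16986366]
40 [ 0.      0.0051 -0.0051] [-0.0076 -0.0012  0.0001]
35 [-0.0001 -0.0086  0.0084] [-0.0215 -0.0012  0.0001]
30 [-0.0002 -0.021   0.023 ] [-0.0354 -0.0013  0.    ]
25 [-0.0003 -0.0321  0.0387] [-0.0493 -0.0013 -0.    ]
20 [-0.0004 -0.0418  0.0553] [-0.0632 -0.0013 -0.0001]
15 [-0.0005 -0.05    0.0727] [-0.0771 -0.0013 -0.0001]
10 [-0.0006 -0.0567  0.0907] [-0.0909 -0.0013 -0.0002]
5 [-0.0008 -0.0617  0.1092] [-0.1048 -0.0012 -0.0002]
0 [-0.0009 -0.0652  0.1281] [-0.1187 -0.0012 -0.0003]
```

```bash
python3 - <<'E'
from h import *
s=r.get_state();p0=s["tcp_pos"];R0=Ro.from_euler("xyz",s["eef_rot"],degrees=True)
for i,a in enumerate((38,33,28,23,18,13,8,4,0)):
    T=Ro.from_euler("y",-a,degrees=True); M=np.array([.605-.005*i,.152,.172])
    print(a,*rel(M+T.apply([.07,0,.085]),T*D(-90),p0,R0))
E
```

```text
38 [ 0.0065 -0.0108  0.0038] [-0.0132 -0.0012  0.0001]
33 [ 0.0064 -0.0166  0.011 ] [-0.0271 -0.0012  0.0001]
28 [ 0.0063 -0.0212  0.0193] [-0.0409 -0.0013  0.    ]
23 [ 0.0063 -0.0244  0.0286] [-0.0548 -0.0013 -0.    ]
18 [ 0.0062 -0.0261  0.0387] [-0.0687 -0.0013 -0.0001]
13 [ 0.0061 -0.0264  0.0496] [-0.0826 -0.0013 -0.0002]
8 [ 0.006  -0.0251  0.061 ] [-0.0965 -0.0012 -0.0002]
4 [ 0.006  -0.0214  0.0692] [-0.1076 -0.0012 -0.0003]
0 [ 0.0059 -0.0167  0.0775] [-0.1187 -0.0012 -0.0003]
```

Request:
jog_arm:
  travel:
    - [0.006, -0.011, 0.004]
    - [0.006, -0.017, 0.011]
    - [0.006, -0.021, 0.019]
    - [0.006, -0.024, 0.029]
    - [0.006, -0.026, 0.039]
    - [0.006, -0.026, 0.05]
    - [0.006, -0.025, 0.061]
    - [0.006, -0.021, 0.069]
    - [0.006, -0.017, 0.077]
    - [0.006, -0.017, 0.077]
  dr:
    - [-0.013, -0.001, 0]
    - [-0.027, -0.001, 0]
    - [-0.041, -0.001, 0]
    - [-0.055, -0.001, 0]
    - [-0.069, -0.001, 0]
    - [-0.083, -0.001, 0]
    - [-0.0965, -0.001, 0]
    - [-0.1076, -0.001, 0]
    - [-0.1187, -0.001, 0]
    - [-0.1187, -0.001, 0]
  claw: [0, 0, 0, 0, 0, 0, 0, 0, 0, 0]

```text
time_s: 15.4
tcp_pos: [0.6357, 0.1519, 0.2558]
eef_rot: [179.9, -0.1, -90.2]
contact_force: [0.3, 0.5, -2.1]
gripper_width: 0.009
gripper_force: 50.0
```

```bash
python3 - <<'E'
from h import *
s=r.get_state();print(s["time_s"],s["tcp_pos"],s["eef_rot"],s["joints"].round(1))
for p,y in(([.6,.15,.285],-90),([.585,.12,.285],-90),([.58,-.10,.285],-87),([.433,-.2405,.285],-83.5)): print(rel(p,D(y)))
E
```

```text
15.4 [0.63570514 0.15193651 0.25578664] [ 1.79880699e+02 -6.32130834e-02 -9.02120373e+01] [ 30.5  17.7   0.4  -0.  -72.8 -30.7]
(array([ 0.0042,  0.0715, -0.0583]), array([ 0.0003, -0.0002, -0.0006]))
(array([ 0.0643,  0.1013, -0.0581]), array([ 0.0003, -0.0002, -0.0006]))
(array([ 0.5043,  0.1097, -0.0576]), array([ 0.0003, -0.0002, -0.0089]))
(array([ 0.7864,  0.4026, -0.0567]), array([ 0.0003, -0.0002, -0.0186]))
```

Request:
jog_arm:
  travel:
    - [0.004, 0.04, -0.04]
    - [0.01, 0.08, -0.06]
    - [0.06, 0.1, -0.06]
    - [0.14, 0.102, -0.06]
    - [0.23, 0.104, -0.06]
    - [0.32, 0.106, -0.06]
    - [0.41, 0.108, -0.06]
    - [0.5, 0.11, -0.06]
    - [0.58, 0.18, -0.06]
    - [0.64, 0.25, -0.06]
  dr:
    - [0, 0, 0]
    - [0, 0, 0]
    - [0, 0, -0.001]
    - [0, 0, -0.002]
    - [0, 0, -0.004]
    - [0, 0, -0.006]
    - [0, 0, -0.008]
    - [0, 0, -0.01]
    - [0, 0, -0.014]
    - [0, 0, -0.018]
  claw: [0, 0, 0, 0, 0, 0, 0, 0, 0, 0]

```text
time_s: 16.65
tcp_pos: [0.5073, -0.1698, 0.287]
eef_rot: [-180.0, -0.1, -83.7]
contact_force: [-0.4, -0.1, -2.3]
gripper_width: 0.0091
gripper_force: 50.0
```

```bash
python3 - <<'E'
from h import *
s=r.get_state();print(s["time_s"],s["tcp_pos"],s["eef_rot"])
for z in(.285,.12,.089): print(rel([.433,-.2405,z],D(-83.5)))
E
```

```text
16.65 [ 0.50732092 -0.16983444  0.28698905] [-1.79999153e+02 -6.22401632e-02 -8.36688906e+01]
(array([0.1241, 0.1633, 0.0041]), array([-0.    , -0.0002, -0.0005]))
(array([0.1237, 0.1633, 0.3341]), array([-0.    , -0.0002, -0.0005]))
(array([0.1236, 0.1633, 0.3961]), array([-0.    , -0.0002, -0.0005]))
```

Request:
jog_arm:
  travel:
    - [0.06, 0.08, 0.0]
    - [0.11, 0.14, 0.0]
    - [0.124, 0.163, 0.0]
    - [0.124, 0.163, 0.06]
    - [0.124, 0.163, 0.14]
    - [0.124, 0.163, 0.23]
    - [0.124, 0.163, 0.31]
    - [0.124, 0.163, 0.36]
    - [0.124, 0.163, 0.38]
    - [0.124, 0.163, 0.38]
  dr:
    - [0, 0, 0]
    - [0, 0, 0]
    - [0, 0, 0]
    - [0, 0, 0]
    - [0, 0, 0]
    - [0, 0, 0]
    - [0, 0, 0]
    - [0, 0, 0]
    - [0, 0, 0]
    - [0, 0, 0]
  claw: [0, 0, 0, 0, 0, 0, 0, 0, 0, 0]

```text
time_s: 17.9
tcp_pos: [0.4335, -0.2411, 0.102]
eef_rot: [179.9, -0.3, -83.5]
contact_force: [-20.2, -5.8, 44.2]
gripper_width: 0.0095
gripper_force: 50.0
```

```bash
python3 - <<'E'
from h import *
s=r.get_state();print(s["time_s"],s["tcp_pos"],s["eef_rot"],s["contact_force"])
C={n:r.capture(n) for n in("top","scene")}
for n,c in C.items():
    W=cloud(c);px=c["pixels"].astype(int)
    roi=(W[...,0]>.3)&(W[...,0]<.6)&(W[...,1]>-.35)&(W[...,1]<-.14)&(px[...,2]>px[...,0]+40)&(px[...,2]>px[...,1]+20)
    P=W[roi]; print(n,len(P),rect(P),P[:,2].min())
E
```

```text
17.9 [ 0.4335235  -0.24114177  0.10203898] [179.87802569  -0.32078275 -83.47547801] [-20.18741757  -5.81537487  44.2110853 ]
top 334 [ 383.  -245.1   88.4   42.7  -86.6] -0.0005825141751925056
scene 1175 [ 416.2 -242.3  185.8  101.4   12.5] -0.0006125671709829028
```

Contact came early (44 N at TCP z=0.102). I back off at once and check how the bin sits.

Request:
jog_arm:
  travel:
    - [0, 0, -0.02]
    - [0, 0, -0.05]
    - [0, 0, -0.05]
    - [0, 0, -0.05]
    - [0, 0, -0.05]
    - [0, 0, -0.05]
    - [0, 0, -0.05]
    - [0, 0, -0.05]
    - [0, 0, -0.05]
    - [0, 0, -0.05]
  dr:
    - [0, 0, 0]
    - [0, 0, 0]
    - [0, 0, 0]
    - [0, 0, 0]
    - [0, 0, 0]
    - [0, 0, 0]
    - [0, 0, 0]
    - [0, 0, 0]
    - [0, 0, 0]
    - [0, 0, 0]
  claw: [0, 0, 0, 0, 0, 0, 0, 0, 0, 0]

```text
time_s: 19.25
tcp_pos: [0.4351, -0.2385, 0.1227]
eef_rot: [-180.0, -0.0, -83.7]
contact_force: [-0.1, -0.6, -2.6]
gripper_width: 0.0095
gripper_force: 50.0
```

```bash
python3 - <<'E'
from h import *
s=r.get_state();print(s["time_s"],s["tcp_pos"],s["eef_rot"],s["contact_force"])
c=r.capture("scene"); W=cloud(c);px=c["pixels"].astype(int)
b=(px[...,2]>px[...,0]+40)&(px[...,2]>px[...,1]+20)&(W[...,0]<.6)&(W[...,1]<-.1)
P=W[b]; print(P.min(0),P.max(0)); 
f=P[np.abs(P[:,2]-np.percentile(P[:,2],30))<.02]
yaw=np.radians(6.5); L=(P-[.4335,-.241,0])@np.array([[np.cos(yaw),-np.sin(yaw),0],[np.sin(yaw),np.cos(yaw),0],[0,0,1]])
for a in np.arange(-.08,.09,.01):
    q=L[(L[:,0]>a)&(L[:,0]<a+.01)]
    if len(q): print(a.round(3),len(q),"inner z5,50,95",np.percentile(q[:,2],[5,50,95]).round(3),"y",q[:,1].min().round(3),q[:,1].max().round(3))
cv2.imwrite("pics/mat1.png",cv2.resize(c["pixels"][140:260,120:300],(800,533))[:,:,::-1])
E
```

```text
19.25 [ 0.43512837 -0.23849145  0.12265057] [-1.79979464e+02 -3.73945180e-02 -8.36523235e+01] [-0.08291014 -0.62490951 -2.57669903]
[ 0.30721283 -0.30668641 -0.00115742] [ 0.5118556  -0.18404457  0.13857181]
-0.07 53 inner z5,50,95 [0.025 0.027 0.054] y -0.031 0.049
-0.06 56 inner z5,50,95 [0.025 0.027 0.053] y -0.032 0.049
-0.05 69 inner z5,50,95 [0.025 0.027 0.053] y -0.032 0.049
-0.04 63 inner z5,50,95 [0.025 0.027 0.053] y -0.031 0.05
-0.03 75 inner z5,50,95 [0.025 0.027 0.053] y -0.054 0.05
-0.02 63 inner z5,50,95 [0.025 0.027 0.048] y -0.031 0.05
-0.01 76 inner z5,50,95 [0.025 0.027 0.072] y -0.031 0.05
-0.0 69 inner z5,50,95 [0.026 0.069 0.127] y -0.033 0.05
0.01 47 inner z5,50,95 [0.044 0.087 0.135] y -0.033 0.05
0.02 16 inner z5,50,95 [0.052 0.066 0.074] y -0.032 0.05
0.03 11 inner z5,50,95 [0.057 0.068 0.075] y -0.031 0.05
0.04 18 inner z5,50,95 [0.033 0.07  0.075] y -0.033 0.05
0.05 12 inner z5,50,95 [0.052 0.072 0.075] y -0.032 0.049
0.06 152 inner z5,50,95 [0.028 0.055 0.076] y -0.033 0.05
0.07 413 inner z5,50,95 [0.029 0.053 0.076] y -0.032 0.049
```

View pics/mat1.png

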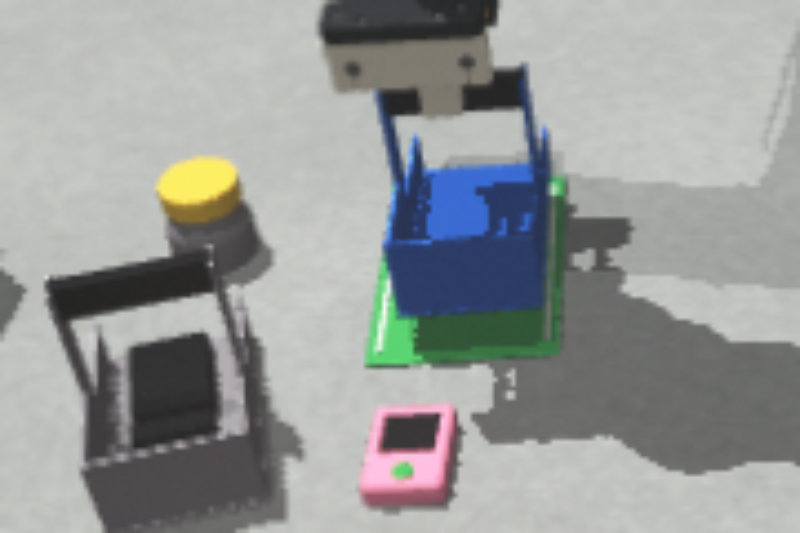

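The bin is level but slid about 12 mm down in the grip and 8 mm sideways. So it rests on the mat at TCP z≈0.102. I correct for that, set it down and release.

Request:
jog_arm:
  travel:
    - [0.008, 0.006, 0]
    - [0.016, 0.012, 0.01]
    - [0.016, 0.012, 0.02]
    - [0.016, 0.012, 0.03]
    - [0.016, 0.012, 0.036]
    - [0.016, 0.012, 0.041]
    - [0.016, 0.012, 0.041]
    - [0.016, 0.012, 0.041]
    - [0.016, 0.012, 0.041]
    - [0.016, 0.012, 0.041]
  dr:
    - [0, 0, 0]
    - [0, 0, 0]
    - [0, 0, 0]
    - [0, 0, 0]
    - [0, 0, 0]
    - [0, 0, 0]
    - [0, 0, 0]
    - [0, 0, 0]
    - [0, 0, 0]
    - [0, 0, 0]
  claw: [0, 0, 0, 0, 0, 0, 0, 0, 0.15, 0.3]

```text
time_s: 20.55
tcp_pos: [0.4302, -0.2472, 0.1022]
eef_rot: [-180.0, -0.0, -83.6]
contact_force: [0.7, 0.2, 0.6]
gripper_width: 0.0187
gripper_force: 0.0
```

Request:
jog_arm:
  travel:
    - [0, 0, 0]
    - [0, 0, 0]
    - [0, 0, 0]
    - [0, 0, -0.05]
    - [0, 0, -0.13]
    - [0, 0, -0.22]
    - [0, 0, -0.32]
    - [0, 0, -0.38]
    - [0, 0, -0.38]
    - [0, 0, -0.38]
  dr:
    - [0, 0, 0]
    - [0, 0, 0]
    - [0, 0, 0]
    - [0, 0, 0]
    - [0, 0, 0]
    - [0, 0, 0]
    - [0, 0, 0]
    - [0, 0, 0]
    - [0, 0, 0]
    - [0, 0, 0]
  claw: [0.6, 0.8, 0.8, 0.8, 0.8, 0.8, 0.8, 0.8, 0.8, 0.8]

```text
time_s: 21.8
tcp_pos: [0.4296, -0.2468, 0.2915]
eef_rot: [180.0, -0.0, -83.7]
contact_force: [-0.5, 0.1, -0.8]
gripper_width: 0.0704
gripper_force: 0.0
```

```bash
python3 - <<'E'
from h import *
s=r.get_state();print(s["time_s"],s["tcp_pos"],s["eef_rot"],s["gripper_width"])
for n in("top","scene"):
    c=r.capture(n); W=cloud(c);px=c["pixels"].astype(int)
    b=(px[...,2]>px[...,0]+40)&(px[...,2]>px[...,1]+20)&(W[...,0]<.6)&(W[...,0]>.34)&(W[...,1]<-.1)&(W[...,1]>-.35)&(W[...,2]>-.01)&(W[...,2]<.07)
    P=W[b];print(n,rect(P),np.percentile(P[:,2],[1,30,99]).round(3))
    b=(W[...,0]>.3)&(W[...,0]<.55)&(W[...,1]>-.34)&(W[...,1]<-.14)&(W[...,2]>.1)&(W[...,2]<.125);P=W[b]
    if len(P): print(" bar",rect(P),P[:,2].max())
    b=(W[...,0]>.52)&(W[...,0]<.64)&(W[...,1]>.25)&(W[...,1]<.37)&(W[...,2]>.1)&(W[...,2]<.12);print(" knob",rect(W[b]))
    b=(W[...,0]>.45)&(W[...,0]<.65)&(W[...,1]>.07)&(W[...,1]<.235)&(W[...,2]>.07)&(W[...,2]<.08);print(" alarm low",rect(W[b]))
    b=(W[...,0]>.45)&(W[...,0]<.65)&(W[...,1]>.08)&(W[...,1]<.22)&(W[...,2]>.089)&(W[...,2]<.12);print(" alarm up",rect(W[b]),W[b][:,2].max())
for y in(-30,150,-120,60): print(y,rel([.578,.308,.25],D(y)),s["joints"].round(0))
E
```

```text
21.8 [ 0.42958901 -0.24679128  0.29147594] [ 1.79984569e+02 -2.75463948e-03 -8.36619627e+01] 0.07035248373229532
top [ 385.1 -249.    88.1   50.7  -83.6] [0.001 0.005 0.035]
 knob [578.2 308.5  41.8  15.9 -31.8]
 alarm low [551.1 158.7 186.7 161.4  -3. ]
 alarm up [551.1 150.5 176.6 108.6  -2.9] 0.09954445581116644
scene [ 420.7 -249.7  165.7   98.9    6.4] [0.004 0.007 0.058]
 bar [ 431.3 -240.4   82.4   21.8  -82. ] 0.12079139993008436
 knob [578.9 308.7  39.9  12.6 -28.7]
 alarm low [552.4 158.3 189.4 146.6  -2.3]
 alarm up [592.7 155.2  63.7  41.8  -1.8] 0.09549798826110178
-30 (array([-1.0699, -0.4181,  0.0814]), array([ 2.00e-04,  1.00e-04, -1.49e-01])) [ -7.   1. -15.   0. -74.  13.]
150 (array([-1.0699, -0.4181,  0.0814]), array([ 2.00e-04, -3.00e-04,  3.51e-01])) [ -7.   1. -15.   0. -74.  13.]
-120 (array([-1.0699, -0.4181,  0.0814]), array([ 3.00e-04, -1.00e-04,  1.01e-01])) [ -7.   1. -15.   0. -74.  13.]
60 (array([-1.0699, -0.4181,  0.0814]), array([ 1.00e-04,  3.00e-04, -3.99e-01])) [ -7.   1. -15.   0. -74.  13.]
```

The bin is parked at (0.431,-0.240) and lined up with the mat. Next is the knob.

Request:
jog_arm:
  travel:
    - [-0.95, -0.37, 0.02]
    - [-0.95, -0.37, 0.02]
    - [-0.95, -0.37, 0.02]
    - [-0.95, -0.37, 0.02]
    - [-0.95, -0.37, 0.02]
    - [-0.95, -0.37, 0.02]
    - [-0.95, -0.37, 0.02]
    - [-0.95, -0.37, 0.02]
    - [-0.95, -0.37, 0.02]
    - [-0.95, -0.37, 0.02]
  dr:
    - [0, 0, -0.149]
    - [0, 0, -0.149]
    - [0, 0, -0.149]
    - [0, 0, -0.149]
    - [0, 0, -0.149]
    - [0, 0, -0.149]
    - [0, 0, -0.149]
    - [0, 0, -0.149]
    - [0, 0, -0.149]
    - [0, 0, -0.149]
  claw: [0.6, 0.6, 0.6, 0.6, 0.6, 0.6, 0.6, 0.6, 0.6, 0.6]

```text
time_s: 23.15
tcp_pos: [0.5609, 0.2458, 0.2803]
eef_rot: [179.8, 0.0, -30.0]
contact_force: [-0.3, -0.7, 0.3]
gripper_width: 0.0525
gripper_force: 0.0
```

```bash
python3 - <<'E'
from h import *
s=r.get_state();print(s["time_s"],s["tcp_pos"],s["eef_rot"],s["joints"].round(1))
print(rel([.5785,.3085,.085],D(-30.3)))
E
```

```text
23.15 [0.56092901 0.24584348 0.28026334] [ 1.79827402e+02  2.37088355e-02 -2.99504523e+01] [ 41.9  13.1  -2.7   0.  -74.3  18.1]
(array([-0.032 , -0.1273,  0.3902]), array([0.0005, 0.0001, 0.001 ]))
```

Request:
jog_arm:
  travel:
    - [-0.032, -0.127, 0.0]
    - [-0.032, -0.127, 0.08]
    - [-0.032, -0.127, 0.18]
    - [-0.032, -0.127, 0.26]
    - [-0.032, -0.127, 0.33]
    - [-0.032, -0.127, 0.37]
    - [-0.032, -0.127, 0.388]
    - [-0.032, -0.127, 0.388]
    - [-0.032, -0.127, 0.388]
    - [-0.032, -0.127, 0.388]
  dr:
    - [0, 0, 0]
    - [0, 0, 0]
    - [0, 0, 0]
    - [0, 0, 0]
    - [0, 0, 0]
    - [0, 0, 0]
    - [0, 0, 0]
    - [0, 0, 0]
    - [0, 0, 0]
    - [0, 0, 0]
  claw: [0.6, 0.6, 0.6, 0.6, 0.6, 0.6, 0.6, 0.6, 0, 0]
  newtons: 25

```text
time_s: 24.4
tcp_pos: [0.5797, 0.3087, 0.089]
eef_rot: [-179.9, -0.1, -30.0]
contact_force: [1.0, -0.7, -0.7]
gripper_width: 0.0377
gripper_force: 0.0
```

Request:
jog_arm:
  travel:
    - [0, 0, 0]
    - [0, 0, 0]
    - [0, 0, 0]
    - [0, 0, 0]
    - [0, 0, 0]
    - [0, 0, 0]
    - [0, 0, 0]
    - [0, 0, 0]
    - [0, 0, 0]
    - [0, 0, 0]
  dr:
    - [0, 0, 0]
    - [0, 0, 0]
    - [0, 0, 0]
    - [0, 0, 0.025]
    - [0, 0, 0.05]
    - [0, 0, 0.075]
    - [0, 0, 0.1]
    - [0, 0, 0.125]
    - [0, 0, 0.15]
    - [0, 0, 0.166]
  claw: [0, 0, 0, 0, 0, 0, 0, 0, 0, 0]
  newtons: 25

```text
time_s: 25.65
tcp_pos: [0.5786, 0.3078, 0.088]
eef_rot: [180.0, -0.1, -90.0]
contact_force: [-3.6, -1.9, 4.5]
gripper_width: 0.0138
gripper_force: 25.0
```

Request:
jog_arm:
  travel:
    - [0, 0, 0]
    - [0, 0, 0]
    - [0, 0, 0]
    - [0, 0, 0]
    - [0, 0, -0.05]
    - [0, 0, -0.12]
    - [0, 0, -0.22]
    - [0, 0, -0.32]
    - [0.12, 0.1, -0.36]
    - [0.24, 0.2, -0.36]
  dr:
    - [0, 0, 0]
    - [0, 0, 0]
    - [0, 0, 0]
    - [0, 0, 0]
    - [0, 0, 0]
    - [0, 0, 0]
    - [0, 0, 0]
    - [0, 0, 0]
    - [0, 0, 0]
    - [0, 0, 0]
  claw: [0.5, 0.5, 0.5, 0.5, 0.5, 0.5, 0.5, 0.5, 0.5, 0.5]

```text
time_s: 26.9
tcp_pos: [0.5006, 0.2133, 0.2673]
eef_rot: [-179.9, 0.0, -89.7]
contact_force: [-0.3, -0.6, 1.9]
gripper_width: 0.0438
gripper_force: 0.0
```

Request:
jog_arm:
  travel:
    - [0.12, 0.1, 0]
    - [0.24, 0.15, 0]
    - [0.24, 0.15, 0]
    - [0.24, 0.15, 0]
    - [0.24, 0.15, 0]
    - [0.24, 0.15, 0]
    - [0.24, 0.15, 0]
    - [0.24, 0.15, 0]
    - [0.24, 0.15, 0]
    - [0.24, 0.15, 0]
  dr:
    - [0, 0, 0]
    - [0, 0, 0]
    - [0, 0, 0]
    - [0, 0, 0]
    - [0, 0, 0]
    - [0, 0, 0]
    - [0, 0, 0]
    - [0, 0, 0]
    - [0, 0, 0]
    - [0, 0, 0]
  claw: [0.5, 0.5, 0.5, 0.5, 0.5, 0.5, 0.5, 0.5, 0.5, 0.5]

```text
time_s: 28.15
tcp_pos: [0.4264, 0.0935, 0.2664]
eef_rot: [-180.0, -0.0, -89.8]
contact_force: [0.5, 0.1, 0.5]
gripper_width: 0.0436
gripper_force: 0.0
```

```bash
python3 - <<'E'
from h import *
s=r.get_state();print(s["time_s"],s["tcp_pos"],s["gripper_width"])
C={n:r.capture(n) for n in("top","scene")}
for n,c in C.items():
    W=cloud(c)
    b=(W[...,0]>.52)&(W[...,0]<.64)&(W[...,1]>.25)&(W[...,1]<.37)&(W[...,2]>.1)&(W[...,2]<.12);print(n," knob",b.sum(),rect(W[b]) if b.sum() else "")
a=cv2.resize(C["scene"]["pixels"][140:260,180:500],(800,300)); b=cv2.resize(C["top"]["pixels"][150:270,140:460],(800,300))
cv2.imwrite("pics/end.png",np.vstack([a,b])[:,:,::-1])
E
```

```text
28.15 [0.42637813 0.09345373 0.26635026] 0.043608032866384934
top  knob 115 [577.5 308.4  43.6  13.5  89.2]
scene  knob 137 [578.4 308.2  39.5  17.1 -86.7]
```

View pics/end.png

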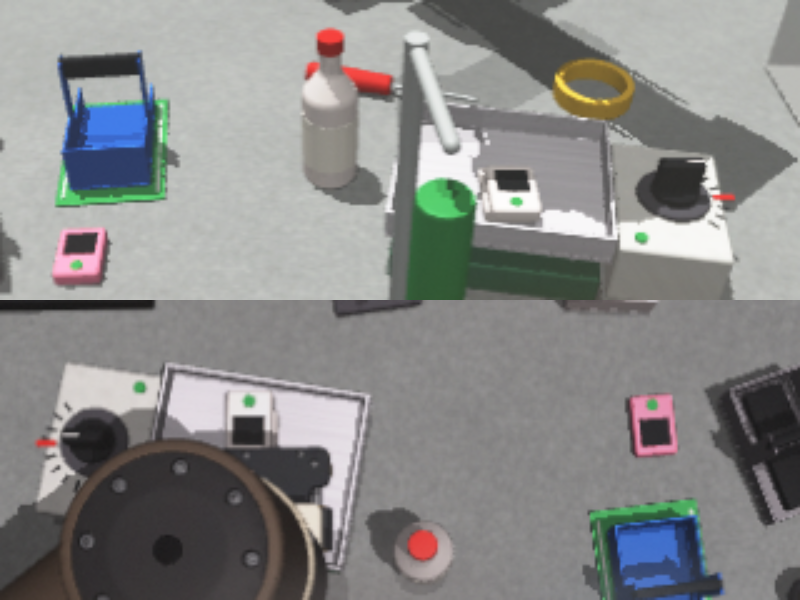

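The final picture shows the alarms stacked in the tray at (510,190), the knob pointer on the red mark (bar at about 90°), the blue bin on the mat at (110,130) and the bottle standing. I hand the job in.

```bash
python3 -c "
from plant import r
print(r.close_job())"
```

```text
the job is handed in; nothing more can be done
None
```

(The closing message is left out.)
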